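# Hold the laminator rollers apart to free a jammed pouch

## Robot

A 6-joint arm with a two-finger parallel gripper is mounted at the origin on the work surface; the furniture and walls round the work are solid. World frame = base frame: x ahead of the robot, y to its left, z up, the work surface at z = 0. Lengths are in m, angles in rad, forces in N, time in s.
With the tool pointing down it reaches from about 0.35 to 0.8 m from the base axis. Payload 7.3 kg.
Tool frame: the origin (TCP) lies between the finger pads; the fingertips stand 25 mm ahead of it and the grasp point (between the pads) lies 6 mm ahead of it (r.tip_extent is the distance from the TCP to the fingertips, in m); z points along the fingers, y is the line along which they close (so a half turn about z gives the same grasp; the last joint's range is limited). The gripper opens to 85 mm and grips with 20 to 120 N. Pads are 22 mm wide; open, the fingers measure 114 mm over their backs; the gripper's body (76 mm by 85 mm) begins 54 mm behind the grasp point. The pads swing forward as they close: fully open they stand 13 mm farther back than shut.
Start: joints at [-0.146, 0.342, 1.524, -0, 1.275, -0.146], TCP at [0.525, 0, 0.256] pointing down, gripper open.
Joint ranges: [-2.53, 2.53], [-0.77, 2.02], [0.04, 2.7], [-1, 4.14], [0.28, 2.66], [-3.11, 3.11]. Speed limits (rad/s): [2.57, 2.57, 3.14, 3.14, 3.14, 3.14].

## Interface

Orientations are given as a unit quaternion [x, y, z, w].
In Python, from workcell import r, command_gripper, optics gives the robot as it stands. The module is installed in compiled form; this text tells all that it offers. Calls block until the motion is done:
- r.reach(position, orientation): joint-space move of the TCP to a pose.
- r.move_straight(position, orientation=None, speed=0.15, max_force=None): straight line of the TCP; orientation=None keeps the orientation; speed is the mean speed in m/s. With max_force (N) it stops when the force on the tool has changed by that much, and returns True; else False.
- r.movej(angles): joint-space move.
- command_gripper(opening, force=None): finger opening in m; force is the grip in N (None keeps the last); returns when the fingers have stopped.
- r.hold(seconds).
- r.solve_ik(position, orientation): joint angles nearest the present ones, or None.
- r.read_state(): the state.
- optics.get_image(name): name is "scene" or "side" or "wrist"; returns (picture, depth): 480x640x3 uint8, red, green, blue; 480x640 float32, m along the optical axis (not along the pixel's ray), 0 where there is no reading.
- optics.camera_model(name): a dict with "K" (3x3 intrinsics, pixels), "R" (3x3) and "t" (3): a world point X has camera coordinates R X + t; the wrist camera has in their place "tool_from_camera" (4x4, takes a point from camera to tool coordinates, whose origin is the TCP and whose axes are the flange's). Camera axes: x right, y down, z forward; pixel columns grow to the right and rows downward; lengths in m; the calibration is good to about 2 mm. A picture is of the moment at which its call begins: read the wrist's pose just before it. camera_model takes no time and is no camera call.
A pose or a line that the arm cannot do raises r.PlanningError and nothing moves.
- r.finish_job(): hands the job in; it is judged then, once.
The state is a dict: "time_s": time; "joint_positions": joint angles; "dq": joint speeds; "tau": joint torques, N m; "eef_pos": TCP position; "eef_rot": TCP orientation; "contact_force": force on the tool from outside, world axes, zero at the start; "torque": the same for the moment, N m; "grip_width": finger opening in m; "grip_force": force on a finger pad.
Only numpy, scipy, OpenCV 4.12 (cv2) and the standard library are available. Lean on these libraries where they do the work, as an engineer would, in place of code of your own. Each camera call takes 0.05 s, during which the arm holds its last target. There are 200 camera calls.

## Task

A pouch has gone askew and jammed in the laminator. Flip the black-knobbed clamp lever on the side guide fully back to free the guide, slide the guide all the way out to its stop, away from the pouch, and then turn the roller release dial on top of the machine clockwise past its first two clicks to the third and hold it there, so that I can draw the pouch out. The dial springs back if let go, so finish while still holding it; leave the other things on the desk and on the machine where they are.

Things in the scene. Friction and masses are not known exactly. Their poses are not given: they have to be found in the camera images.
- laminator: White and grey desktop laminator, fixed. Origin under it at desk height; -x its front, +y its left end seen from the front; parts below are given in this frame. Feed table x -105..80, y -145..145, top z = 40 mm; white cover x -20..80 mm, top z = 92 mm, over a 24 mm high front slot. A stiff flat pouch (2 mm) is stuck fast in the slot, askew on the table (x -95..-20, y -105..18 mm).
- side_guide (a joint): Side guide in m: grey block 76 x 30 mm with a 17 mm high fence, on the feed table left of the pouch. 0 = innermost, grows as it slides outward (machine's +y, its left end), 0.080 = outer stop; starts at 0 to 0.012. With the lever locked a brake of about 60 N holds it; free, it slides with 1 to 2 N and stays where it is left.
- cam_lever (a joint): Clamp lever on the side guide, rad: 0 = locked, leaning 58 deg from vertical to the front (-x); grows as flipped up and back; 1.30 = fully free at its stop, leaning 16 deg past vertical toward the cover. Hinge axis along the machine's y: the knob moves on an upright circle of 58 mm radius about lever_pivot. Needs 0.1 N m at first, its cam helps it on from 0.5 rad; stays where left.
- lever_knob (a point): Centre of the lever's black knob: a cylinder 16 mm thick, 24 mm long, along the machine's y, small flat ends (9 mm); pinched across its ends it turns between the pads with some drag. Rides with guide and lever: x = -109, y = 36 + guide value, z = 95 mm locked; x = -44, z = 120 mm free. A 9 mm steel rod leads down to the pivot.
- lever_pivot (a point): Point on the lever's hinge axis, in the middle of the side guide, at x = -60, y = 36 mm + guide value, z = 64 mm.
- release_dial (a joint): Roller release dial at the right end of the cover, rad, grows clockwise seen from above: 0 = rest (wing along the machine's x), clicks at 0.35, 0.70 and the third at 1.05, end stop 1.13. A spring turns it back to 0 from everywhere: 0.1 N m at rest, 0.2 N m at the third click; a click adds or takes about 0.05 N m and does not hold it.
- dial_grip (a point): On the dial's vertical axis at x = 30, y = -97, z = 124 mm, 7 mm below the top of its grip: an upright black wing 48 mm long, 12 mm thick, z = 105 to 131 mm, on a black disc 54 mm wide (top z = 105 mm). A white line on the wing marks the end that points to the front at rest; four marks on the collar, growing in size, show rest and the three clicks.
- upper_roller (a joint): Lift of the upper roller in m: 0 = pressed on the pouch, driven by the dial, 5.7 mm per rad: 6 mm at the third click.
- mint_tin: Flat blue tin, 94 x 62 x 19 mm, lying on the left part of the cover. Bystander.
- usb_stick: Red USB stick, 52 x 18 x 8 mm, lying on the right end of the feed table. Bystander.
- tape_dispenser: Black tape dispenser, 144 x 52 x 81 mm, left of the laminator. Bystander.
- mug: White mug with grey dots, 82 mm wide and 91 mm tall, right of the laminator. Bystander.
- glue_stick: Yellow glue stick standing upright, 27 mm thick and 94 mm tall, behind and left of the laminator. Bystander.

How it is judged:
On the way, in this order (a step that is already met when the one before it is completed fails the run):
1. the clamp lever is flipped to free while the guide is still in its place (within 15 mm) (value of joint cam_lever above 1.05 rad and value of joint side_guide below 0.027 m), for 0.1 s.
2. the side guide is slid out to its stop (within 8 mm), the release dial still at rest (value of joint side_guide above 0.072 m and value of joint release_dial below 0.2 rad), for 0.1 s.
At the end, for the whole second after the job is handed in: The fingers hold the release dial at its third click (at least 0.93 rad, contact force over 1 N), so that the upper roller is lifted by more than 5 mm; the side guide stands within 8 mm of its outer stop and the clamp lever is free (over 1.05 rad) (value of joint release_dial above 0.93 rad and value of joint upper_roller above 0.005 m and contact force between the fingers and release_dial above 1 N and value of joint side_guide above 0.072 m and value of joint cam_lever above 1.05 rad); the arm keeps its last pose, push and grip.
It fails at once if a bystander is shifted by more than 25 mm (distance of any of mint_tin, usb_stick, tape_dispenser, mug, glue_stick from where it was at the start of the episode above 0.025 m).
It fails at once if the guide is dragged along while its lever is still locked (value of joint cam_lever below 0.4 rad and value of joint side_guide above 0.027 m).
It also fails if it takes over 42 s, if anything falls off the work surface, if the arm or the gripper's body presses on something with over 40 N, if the wrist force passes 120 N, or if a joint passes its speed limit or range.

## Working session

There is one attempt and no reset: what is moved stays moved. The work goes in short steps, each a Python script; the robot and the scene stay as the last script left them, time stands still between calls to the robot, and variables do not carry over. Pictures are saved under pics/ and viewed, at most 10 in all, crops included, and the job is handed in when it is done.

```bash
mkdir -p pics
python3 - <<'E'
from workcell import r, optics
import cv2, numpy as np
for n in ["scene","side"]:
    p,d=optics.get_image(n); cv2.imwrite(f"pics/{n}0.png",p[:,:,::-1]); np.savez(f"pics/{n}0.npz",p=p,d=d,**{k:np.array(v) for k,v in optics.camera_model(n).items()})
    m=optics.camera_model(n); print(n,np.round(-m["R"].T@m["t"],3), np.round(m["R"][2],2))
s=r.read_state(); print(s["eef_rot"],s["time_s"]); print(np.round(optics.camera_model("wrist")["tool_from_camera"],3))
E
```

```text
scene [-0.204  0.77   0.536] [ 0.71 -0.56 -0.43]
side [0.519 1.109 0.8  ] [-0.04 -0.78 -0.62]
[ 7.07112054e-01  7.07101181e-01 -3.98263763e-04 -5.52162326e-04] 0.1
[[-0.    -0.95  -0.312  0.08 ]
 [ 1.    -0.    -0.001  0.001]
 [ 0.    -0.312  0.95  -0.118]
 [ 0.     0.     0.     1.   ]]
```

View pics/scene0.png

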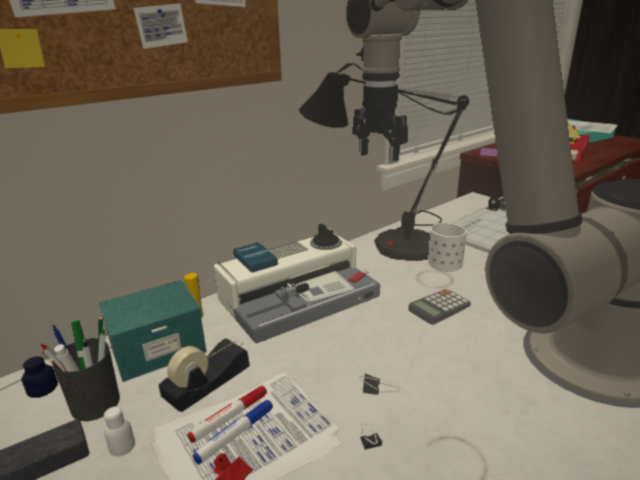

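View pics/side0.png

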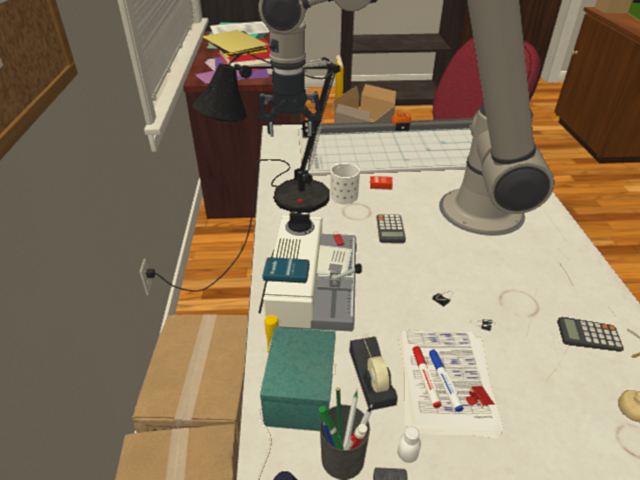

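The scene picture shows the laminator at about (300,280), its front facing the robot. The lever knob is at about (303,287), the dial at (325,237), and the lamp's base and arm stand close to the right rear. Next I fit the pose from depth.

```bash
cat > h.py <<'E'
import numpy as np, cv2
def cloud(p,d,K,R,t):
    v,u=np.nonzero(d>0); z=d[v,u]
    c=np.stack([(u-K[0,2])/K[0,0]*z,(v-K[1,2])/K[1,1]*z,z],1)
    return (c-t)@R, p[v,u]
E
python3 - <<'E'
from h import *
P=[];C=[]
for n in ["scene","side"]:
    f=np.load(f"pics/{n}0.npz"); a,c=cloud(f["p"],f["d"],f["K"],f["R"],f["t"])
    i=(240,290) if n=="scene" else (250,335)
    k=(a[:,0]>.35)&(a[:,0]<.9)&(a[:,1]>-.4)&(a[:,1]<.45)&(a[:,2]>-.02)&(a[:,2]<.5); a=a[k];c=c[k]
    for lo,hi in ((.087,.097),(.036,.045)):
        m=(a[:,2]>lo)&(a[:,2]<hi)
        im=np.zeros((850,550),np.uint8); xy=a[m]
        im[((xy[:,1]+.4)*1000).astype(int).clip(0,849),((xy[:,0]-.35)*1000).astype(int).clip(0,549)]=255
        im=cv2.morphologyEx(im,cv2.MORPH_CLOSE,np.ones((7,7)));im=cv2.morphologyEx(im,cv2.MORPH_OPEN,np.ones((7,7)))
        cs,_=cv2.findContours(im,0,2)
        for q in sorted(cs,key=cv2.contourArea)[-2:]:
            (x,y),s,an=cv2.minAreaRect(q); print(n,lo,"c",x/1000+.35,y/1000-.4,"size",s,an)
    P.append(a);C.append(c)
a=np.vstack(P);c=np.vstack(C); np.savez("pics/cl.npz",a=a,c=c)
o=np.argsort(a[:,2]);im=np.zeros((600,550,3),np.uint8)
iy=((.45-a[o,1])*1000/1.42).astype(int).clip(0,599); ix=((a[o,0]-.35)*1000).astype(int).clip(0,549)
hm=np.zeros((600,550),np.uint8); hm[iy,ix]=(a[o,2]*1000).clip(0,255)
cv2.imwrite("pics/hm.png",cv2.dilate(cv2.applyColorMap(hm,cv2.COLORMAP_JET),np.ones((3,3))))
E
```

```text
scene 0.087 c 0.48 -0.0625 size (11.0, 10.0) 90.0
scene 0.087 c 0.5193723754882812 0.26924615478515623 size (287.9581298828125, 98.82447814941406) 82.27816772460938
scene 0.036 c 0.3515 -0.05350000000000005 size (7.0, 3.0) 90.0
scene 0.036 c 0.4347922210693359 0.27994708251953127 size (288.47845458984375, 95.84265899658203) 82.9945297241211
side 0.087 c 0.4845 -0.057999999999999996 size (12.0, 17.0) 90.0
side 0.087 c 0.5225205688476562 0.269662109375 size (291.82330322265625, 98.79398345947266) 82.75273132324219
side 0.036 c 0.4453739776611328 0.379802734375 size (91.07575988769531, 87.35945892333984) 83.9909896850586
side 0.036 c 0.42446923828125 0.21575384521484375 size (150.95025634765625, 86.57623291015625) 82.87498474121094
```

View pics/hm.png

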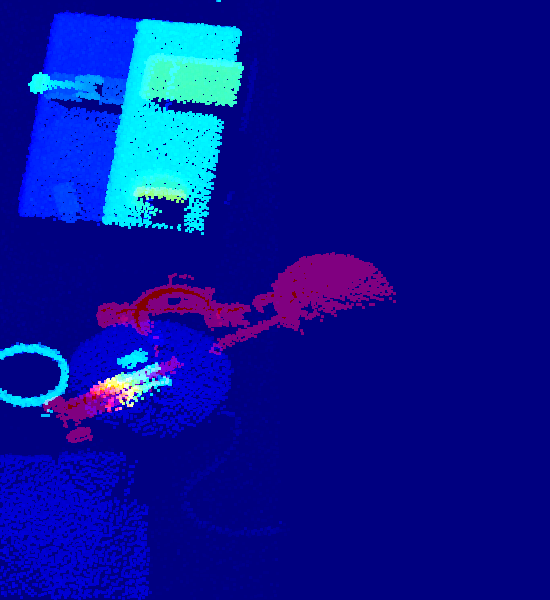

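The fit gives cover centre ≈ (0.521, 0.2695) and yaw ≈ -0.129. Next I get the knob and dial from the cloud in the machine frame, then move above the knob and check with the wrist camera.

```bash
cat >> h.py <<'E'
from scipy.spatial.transform import Rotation as Ro
YAW=-0.1295; O=np.array([0.4912,0.2734,0.0])
M=Ro.from_euler("z",YAW)
def W(p): return M.apply(np.array(p,float)/1000)+O       # machine mm -> world m
def L(a): return M.inv().apply(a-O)*1000
def Q(turn=0.0): # tool down, closing line along machine y, turned clockwise by turn
    return (Ro.from_euler("z",YAW+np.pi/2-turn)*Ro.from_quat([.70710678,.70710678,0,0])).as_quat()
def T(p): return W(np.array(p,float)+[0,0,6])  # TCP for grasp point p (tool down)
def wcloud(r,optics,name):
    s=r.read_state(); p,d=optics.get_image("wrist"); m=optics.camera_model("wrist")
    X=np.asarray(m["tool_from_camera"]); Rw=Ro.from_quat(s["eef_rot"]).as_matrix()
    v,u=np.nonzero(d>0); z=d[v,u];K=m["K"]
    c=np.stack([(u-K[0][2])/K[0][0]*z,(v-K[1][2])/K[1][1]*z,z],1)
    cv2.imwrite(f"pics/{name}.png",p[:,:,::-1])
    return (c@X[:3,:3].T+X[:3,3])@Rw.T+np.array(s["eef_pos"]), p[v,u]
def box(a,lo,hi): return a[((a>lo)&(a<hi)).all(1)]
def rep(n,a):
    if len(a): print(n,len(a),np.round(np.percentile(a,[2,50,98],axis=0),1).tolist())
def report(l):
    rep("knob",box(l,[-125,10,85],[-98,80,112]))
    rep("wing",box(l,[0,-125,118],[60,-70,140]))
    rep("cover",box(l,[-40,-170,88],[100,170,96])); rep("table",box(l,[-130,-170,36],[-20,170,44]))
E
python3 - <<'E'
from h import *
f=np.load("pics/cl.npz"); report(L(f["a"]))
from workcell import r,optics
print(r.tip_extent)
r.reach(T([-109,42,165]),Q())
a,c=wcloud(r,optics,"w1"); report(L(a))
s=r.read_state(); print(s["time_s"],np.round(s["joint_positions"],2),s["eef_pos"],T([-109,42,165]))
for t in (0,.5,1.12):
  print(r.solve_ik(T([30,-97,127]),Q(t)))
E
```

```text
knob 178 [[-116.3, 33.6, 89.5], [-110.6, 46.9, 98.7], [-98.7, 56.2, 103.8]]
wing 259 [[7.6, -101.1, 118.4], [30.4, -92.9, 127.1], [54.1, -88.0, 132.9]]
cover 4575 [[-16.7, -135.6, 88.6], [18.9, 6.1, 91.9], [77.2, 142.8, 95.4]]
table 5198 [[-102.3, -134.2, 36.7], [-67.6, 20.7, 40.5], [-21.9, 141.6, 43.6]]
0.025
knob 936 [[-114.8, 32.6, 92.9], [-109.9, 43.5, 100.9], [-101.0, 54.4, 103.4]]
wing 493 [[10.6, -95.6, 118.2], [20.6, -91.5, 124.6], [36.4, -90.6, 131.5]]
cover 7550 [[-16.5, -37.2, 88.4], [-5.6, 30.6, 91.8], [23.0, 119.2, 93.3]]
table 26033 [[-101.4, -136.8, 37.4], [-70.1, -7.9, 40.6], [-22.3, 135.2, 43.4]]
1.525 [ 0.55  0.4   1.69 -0.    1.05 -0.89] [0.38946432 0.3284849  0.17129635] [0.38853651 0.3291244  0.171     ]
[ 1.85860955e-01  4.93653635e-01  1.65795830e+00 -4.44089210e-16
  9.89980721e-01 -1.25543537e+00]
[ 1.85860955e-01  4.93653635e-01  1.65795830e+00 -4.44089210e-16
  9.89980721e-01 -7.55435372e-01]
[ 1.85860955e-01  4.93653635e-01  1.65795830e+00 -4.44089210e-16
  9.89980721e-01 -1.35435372e-01]
```

View pics/w1.png

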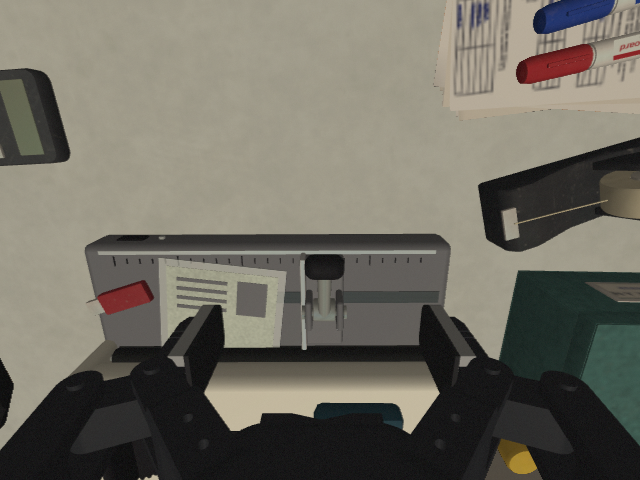

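The wrist view shows the knob at (324,266) with clear room on both sides. Its centre is at y ≈ 43.5, so the guide value is about 7.5 mm. I'll pinch it and flip the lever along the arc.

```bash
cat > flip.py <<'E'
from h import *
from workcell import r,optics,command_gripper
def st(n):
    s=r.read_state(); print(n,round(s["time_s"],2),"F",np.round(s["contact_force"],1),"w",round(s["grip_width"],4),"gf",round(float(np.max(s["grip_force"])),1),"g",np.round(L(np.array(s["eef_pos"]))-[0,0,6],1))
    return s
E
python3 - <<'E'
from flip import *
y=43.5
command_gripper(0.055)
print(r.move_straight(T([-109,y,96]),Q(),speed=.12,max_force=15)); st("down")
command_gripper(0.0,force=35); s=st("grip")
if .02<s["grip_width"]<.03:
    y=L(np.array(s["eef_pos"]))[1]
    for th in np.deg2rad([-45,-30,-15,0,10,17]):
        r.move_straight(T([-60+58*np.sin(th),y,64+58*np.cos(th)]),Q(),speed=.08)
        st(round(float(th),2))
E
```

```text
False
down 2.66 F [-0.4  0.  -0.6] w 0.0551 gf 0.0 g [-108.7   43.8   96.4]
grip 3.05 F [-1.6 -1.8  6.6] w 0.0224 gf 34.1 g [-108.8   43.5   96.7]
-0.79 3.35 F [-6.  -0.1  4.3] w 0.0225 gf 35.0 g [-102.1   43.4  105.3]
-0.52 3.69 F [-6.  -1.   8.5] w 0.0224 gf 35.2 g [-89.7  43.5 114.9]
-0.26 4.03 F [-2.5 -2.4  8.3] w 0.0226 gf 35.5 g [-74.8  43.6 121.1]
0.0 4.38 F [-0.7 -2.5  8. ] w 0.0223 gf 35.7 g [-59.4  43.6 122.9]
0.17 4.65 F [-0.1 -1.   6.3] w 0.0226 gf 35.9 g [-49.1  43.8 122. ]
0.3 4.9 F [-0.4 -0.   5.3] w 0.0224 gf 36.0 g [-42.1  43.9 120.4]
```

Run:
```python
from flip import *
r.hold(.2)
print(r.move_straight(T([-43,36+82,119.7]),Q(),speed=.06,max_force=18)); st("slid"); r.hold(.2)
a,c=wcloud(r,optics,"w2"); st("h")
p,d=optics.get_image("scene"); cv2.imwrite("pics/s2.png",cv2.resize(p[200:350,190:410,::-1],None,fx=3,fy=3))
```

```text
False
slid 6.49 F [ -0.5 -10.7   9.4] w 0.0224 gf 35.9 g [-42.5 116.2 120.4]
h 6.74 F [-1.4 -9.2  8.1] w 0.0224 gf 35.9 g [-42.5 116.2 120.4]
```

View pics/s2.png

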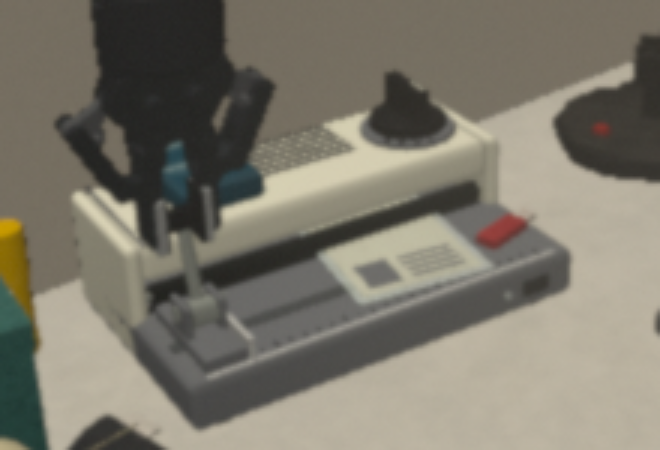

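View pics/w2.png

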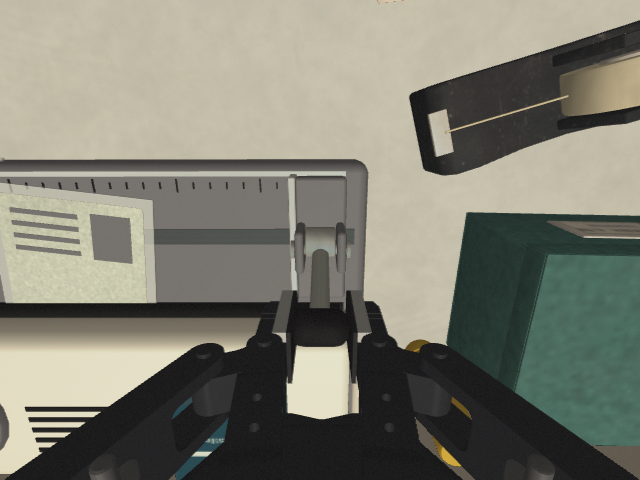

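The guide is at its outer stop (force 10 N, grasp point at y ≈ 116) and the lever leans back. I'll release, lift straight up and go above the dial.

Run:
```python
from flip import *
r.move_straight(T([-42.5,116.2,120.2]),Q(),speed=.05)
command_gripper(0.045); st("rel")
r.move_straight(T([-42.5,116.2,190]),Q(),speed=.12)
r.reach(T([-15,-97,190]),Q())
a,c=wcloud(r,optics,"w3"); l=L(a); report(l)
w=box(l,[-5,-125,128],[65,-70,137]); rep("top",w)
k=cv2.minAreaRect(w[:,:2].astype(np.float32)); print(k)
rep("freeknob",box(l,[-60,95,110],[-25,140,135]))
st("above")
```

```text
rel 7.39 F [ 0.6 -1.2 -0.1] w 0.0449 gf 0.0 g [-42.6 116.5 119.9]
wing 1328 [[8.3, -103.1, 119.6], [26.9, -97.4, 130.4], [52.7, -91.8, 132.3]]
cover 24736 [[-15.7, -137.1, 89.0], [10.1, -4.4, 91.9], [74.8, 135.1, 95.4]]
table 31319 [[-100.6, -138.3, 37.9], [-65.6, -14.5, 40.7], [-21.9, 100.3, 43.4]]
top 1116 [[9.4, -102.7, 128.2], [29.7, -97.4, 130.6], [52.8, -91.9, 132.4]]
((31.632524490356445, -97.5496826171875), (46.9271125793457, 11.562065124511719), 0.29421213269233704)
above 9.04 F [ 0.6 -0.3 -0.8] w 0.0447 gf 0.0 g [-14.8 -95.8 189.9]
```

View pics/w3.png

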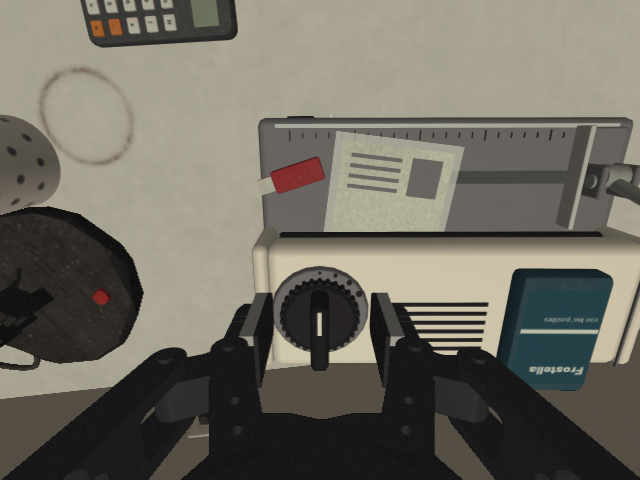

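The dial is at rest, centred at (320,320) in the picture, with the wing at machine (30.5, -97.4). The guide is out and the lever leans back. I'll grip the wing and turn it.

Run:
```python
from flip import *
c=[30.3,-97.4,127]
r.move_straight(T([30.3,-97.4,190]),Q(),speed=.1)
print(r.move_straight(T(c),Q(),speed=.1,max_force=12)); st("down")
command_gripper(0.0,force=80); s=st("grip")
if s["grip_width"]>.009:
    for t in (.35,.7,1.08):
        r.reach(T(c),Q(t)); s=st(t); print(np.round(s["torque"],2))
    r.hold(.3); s=st("h"); print(np.round(s["torque"],2), "turn",YAW-(Ro.from_quat(s["eef_rot"])*Ro.from_quat([.70710678,.70710678,0,0]).inv()).as_euler("zyx")[0]+np.pi/2)
    a,_=wcloud(r,optics,"w4")
    p,d=optics.get_image("scene"); a=cv2.resize(p[200:350,190:410,::-1],(400,273)); b=cv2.resize(cv2.imread("pics/w4.png"),(400,300))
    cv2.imwrite("pics/f.png",np.vstack([b,a]))
```

```text
False
down 10.43 F [ 0.  -0.5  0. ] w 0.0447 gf 0.0 g [ 30.6 -97.2 127.5]
grip 10.82 F [-1.6 -2.2  4.9] w 0.0103 gf 78.4 g [ 30.6 -97.6 127.8]
0.35 11.25 F [-1.2  0.4  5.9] w 0.0105 gf 78.6 g [ 30.7 -97.2 127.8]
[-0.02  0.15  0.18]
0.7 11.68 F [-0.3  1.7  6. ] w 0.0105 gf 78.6 g [ 30.9 -96.9 127.9]
[ 0.28 -0.    0.09]
1.08 12.12 F [1.4 2.5 4.6] w 0.0102 gf 78.5 g [ 31.2 -96.6 127.9]
[ 0.51 -0.27  0.21]
h 12.43 F [1.5 2.8 5.7] w 0.0105 gf 78.5 g [ 31.2 -96.6 127.9]
[ 0.57 -0.25  0.27] turn 1.0721445093226145
```

View pics/f.png

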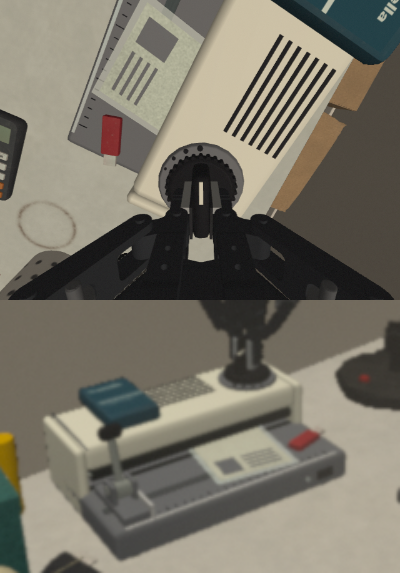

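The top picture shows the wing flush between the pads, its white line turned with the tool to 1.07 rad at the last mark. The bottom one shows the guide out at its stop and the lever leaning back. I'm handing it in.

```bash
python3 -c "
from workcell import r
print(r.finish_job())"
```

```text
the job is handed in; nothing more can be done
None
```

I handed the job in at about 12.5 s: the clamp lever is flipped back, the side guide is out at its stop, and the gripper is holding the release dial at its third click (about 1.07 rad). The hand-in call returned no verdict, so I can't confirm how it was judged.

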